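# Load the plate carrier and hold the enabling lever

## Task

Slide the metal plate carrier, by its upright lug and with the lug end last, into the slot of the marking machine until it is fully home against the stop, and let go of it. Then press the console's spring-loaded enabling lever down with the fingers to its middle position, where the lever is level, and finish holding it there: do not let it up again, and never push it right down to its stop, which trips the machine. Leave the other things on the table where they stand.

Things in the scene. Friction and masses are not known exactly. Their poses are not given: they have to be found in the camera images.
- machine: Grey marking machine, fixed, at the left or right. Origin: on the table under the centre of its housing, 90 mm long (x -45 to 45), 120 wide (y), 70 high; a head on top, x -7 to 43, reaches 102. Its x points into the slot, away from the robot; z up. Loading bed in front: x -105 to -45 mm, 120 wide, top at 8 mm. With the carrier home the carrier's origin is at x -35, y 0, z 8 mm.
- slot_mouth (a point): Middle of the lower edge of the slot mouth, at x -45, y 0, z 8 mm of the machine, same axes. The slot is 63 mm wide, 12 mm high (floor level with the bed) and 60 mm deep, to a rigid stop. Two low guide ears (to 19 mm above the table) flare out before it: 66 mm apart at the mouth, 80 mm apart 13 mm in front of it.
- carrier: Plate carrier, loose, 0.11 to 0.22 kg: bare metal slab 100 mm long (x), 60 wide (y), 8 thick, flat on the table. Origin: centre of its underside; z up. Solid upright grip lug on the rear end, centred at x -35, y 0 mm: 26 mm along x, 14 across y, from z 8 to 43. The +x end goes into the slot first; home, 60 mm of the slab are inside and the lug stays outside, 25 mm before the mouth.
- console: Fixed lever console, on the other side from the machine. Origin: on the table; base plate x -65 to 45 mm, 80 wide, 12 high; two grey cheeks, x -3 to 47, 76 high, with the lever between. Its x points from the lever's free end to the hinge, away from the robot; z up.
- lever_hinge (a point): Middle of the lever's hinge axis, at x 25, y 0, z 70 mm of the console, same axes; the axis runs along y. The lever points from here to -x, 125 mm long, 12 mm thick, ending in a flat black paddle 50 mm long and 44 wide; it is raised at the start. When level its upper face is 76 mm above the table, in line with the tops of the cheeks.
- lever (a joint): Angle of the enabling lever in rad: 0 raised (released, 0.45 rad above level), 0.45 level (the middle position), 0.85 right down on its stop (trips). A spring drives it back to 0; on the paddle it takes about 2 N to start it, 5 N at level, 8 N at the stop.
- lever_pad (a point): Pressing point in the middle of the paddle's upper face, 100 mm from the hinge axis and 6 mm above the lever's centre line; about 119 mm above the table at the start, 76 mm when the lever is level, about 37 mm at the stop. It moves with the lever.
- parts_jar: Bystander, to be left alone: white jar with a screw lid, 47 mm across, 55 mm high, between machine and console towards the back. Origin: centre of its underside.
- glue_stick: Bystander, to be left alone: standing glue stick, 28 mm across, 86 mm high, near the jar. Origin: centre of its underside.

How it is judged:
By the outcome, as a careful person would: the job done as asked, in the order asked, and still so for the second after the job is handed in, while the arm keeps its last pose, push and grip.
It also fails if it takes over 54 s, if anything falls off the work surface, if the arm or the gripper's body presses on something with over 40 N, if the wrist force passes 120 N, or if a joint passes its speed limit or range.

## Robot

A 6-joint arm with a two-finger parallel gripper is mounted at the origin on the work surface; the furniture and walls round the work are solid. World frame = base frame: x ahead of the robot, y to its left, z up, the work surface at z = 0. Lengths are in mm, angles in rad, forces in N, time in s.
With the tool pointing down it reaches from about 250 to 725 mm from the base axis. Payload 4 kg.
Tool frame: the origin (TCP) lies between the finger pads; the fingertips stand 17 mm ahead of it and the grasp point (between the pads) lies 2 mm behind it; z points along the fingers, y is the line along which they close (so a half turn about z gives the same grasp; the last joint's range is limited). The gripper opens to 85 mm and grips with 20 to 120 N. Pads are 22 mm wide; open, the fingers measure 114 mm over their backs; the gripper's body (76 mm by 85 mm) begins 54 mm behind the grasp point. The pads swing forward as they close: fully open they stand 13 mm farther back than shut.
Start: joints at [-1.224, 0.241, 0.005, 1.335, 0, 1.571], TCP at [169.943, -470.233, 248.306] pointing down, gripper open.
Joint ranges: [-2.72, 2.72], [-1.05, 1.87], [-1.09, 1.28], [-1.99, 2.15], [-1.42, 1.44], [-3.14, 3.14]. Speed limits (rad/s): [2.79, 2.79, 3.14, 3.14, 3.14, 3.14].

## Interface

Orientations are given as a rotation vector (axis times angle).
In Python, from workcell import * gives the robot as it stands.
- The arm moves only by the tool apply_moves, never from a script. Its argument "plan" is a list of rows, each an object of numbers: "x", "y", "z": the shift along the tool's x, y, z as a fraction of full scale; "wx", "wy", "wz": the turn, a rotation vector about the tool's x, y, z as a fraction of full scale. A call has 1 to 12 rows; each row is the pose to reach, as a shift and turn from the pose commanded when the call began, along the tool's axes at that moment; what a row does not reach only later rows make up. Full scale, the value 1, is 0.12 m for a shift and 90 degrees for a turn. A row lasts 1/10 s, in which the tool goes at most 50 mm and 8.59 degrees, less where a joint would pass 70% of its speed; a pose out of reach is approached as far as the arm can. A call with a number of a shift or a turn outside -1 to 1 is refused whole. A call with a gripper value outside its range is refused whole. "fingers" is the closure, from 0 (fully open) to 1 (shut), set as the call begins (left out, the last holds). The fingers move at their own pace and stop on an object; "squeeze" is the grip in N (left out, the last holds). Time passes only in rows, so rows that repeat a pose let the fingers close. It gives the time, the measured TCP pose, the force, the opening and the grip force at its end, in the units of the state.
- observe(): the state, without advancing time (a new reading comes with each control period).
- capture(name): name is "side" or "top" or "wrist"; returns (picture, depth): 480x640x3 uint8, red, green, blue; 480x640 float32, mm along the optical axis (not along the pixel's ray), 0 where there is no reading.
- camera_info(name): a dict with "mtx" (3x3 intrinsics, pixels), "k1" (the pictures are not rectified: a ray, as slopes to the right and down, at radius r is drawn at 1 + k1 r^2 times it, then the intrinsics apply), "T" (4x4, takes a point from camera to world coordinates); the wrist camera has in their place "hand_eye" (4x4, takes a point from camera to tool coordinates, whose origin is the TCP and whose axes are the flange's). Camera axes: x right, y down, z forward; pixel columns grow to the right and rows downward; lengths in mm; the calibration is good to about 2 mm. A picture is of the moment at which its call begins: read the wrist's pose just before it. camera_info takes no time and is no camera call.
- hand_in(): hands the job in; it is judged then, once.
The state is a dict: "time": time; "joint_pos": joint angles; "qd": joint speeds; "joint_torque": joint torques, N m; "tool_pos": TCP position; "tcp_rot": TCP orientation; "force": force on the tool from outside, world axes, zero at the start; "moment": the same for the moment, N m; "finger_gap": opening from 0.0 (shut) to 1.0 (fully open); "grip_force": force on a finger pad.
Only numpy, scipy, OpenCV 4.12 (cv2) and the standard library are available. Lean on these libraries where they do the work, as an engineer would, in place of code of your own. Each camera call takes 0.05 s, during which the arm holds its last target. There are 200 camera calls.

## Working session

There is one attempt and no reset: what is moved stays moved. The work goes in short steps, Python scripts to look and compute and a tool call to move; the robot and the scene stay as the last step left them, time stands still between calls to the robot, and variables do not carry over. Pictures are saved under pics/ and viewed, at most 10 in all, crops included, and the job is handed in when it is done.

Besides the shell and the picture viewer there is one more tool, called after "Emit:" as name([rows], argument=value, ...), one row to a line, values as JSON. apply_moves: Moves the arm, as the interface text tells. Its arguments: {"type":"object","properties":{"plan":{"type":"array","items":{"type":"object","properties":{"x":{"type":"number","minimum":-1,"maximum":1},"y":{"type":"number","minimum":-1,"maximum":1},"z":{"type":"number","minimum":-1,"maximum":1},"wx":{"type":"number","minimum":-1,"maximum":1},"wy":{"type":"number","minimum":-1,"maximum":1},"wz":{"type":"number","minimum":-1,"maximum":1}}}},"fingers":{"type":"number"},"squeeze":{"type":"number"}},"required":["plan"]}

```bash
mkdir -p pics; ls; python3 - <<'E'
from workcell import *
import cv2,numpy as np
s=observe();print(s)
for n in("top","side"):
    p,d=capture(n);cv2.imwrite(f"pics/{n}0.png",p[:,:,::-1]);np.save(f"pics/{n}0.npy",d);np.save(f"pics/{n}0rgb.npy",p)
    print(n,camera_info(n))
print(camera_info("wrist"))
E
```

```text
pics
{'time': 0.0, 'joint_pos': array([-1.22400695e+00,  2.41419276e-01,  3.71635794e-03,  1.33523195e+00,
       -1.49158987e-05,  1.57077388e+00]), 'qd': array([ 0.00028787, -0.00129518, -0.00139814, -0.00066739,  0.00076753,
        0.00041037]), 'joint_torque': array([ 5.06814995e-04, -3.72318971e+01,  2.52407956e+01,  1.67839701e-02,
       -3.74306273e-05, -1.54501478e-06]), 'tool_pos': array([ 169.72768856, -469.65938988,  247.40680166]), 'tcp_rot': array([-3.09240525e+00, -5.41681679e-01,  6.02193485e-04]), 'force': array([0.91651109, 0.44505937, 0.07635077]), 'moment': array([ 0.02390056, -0.01696626,  0.02564319]), 'grip_force': 0.0, 'finger_gap': 1.0000951672124394}
top {'mtx': array([[457.53097297,   0.        , 316.42253821],
       [  0.        , 457.53097297, 240.16957187],
       [  0.        ,   0.        ,   1.        ]]), 'k1': -0.0916121754681323, 'T': array([[-7.11732729e-02, -9.67636702e-01,  2.42102411e-01,
         3.23503852e+02],
       [-9.97460259e-01,  6.83829406e-02, -1.99199507e-02,
         1.13066576e+01],
       [ 2.71960063e-03, -2.42905302e-01, -9.
[... 514 characters left out ...]
082e-02, -7.42681792e-01, -6.69368170e-01,
         6.75711804e+02],
       [ 0.00000000e+00,  0.00000000e+00,  0.00000000e+00,
         1.00000000e+00]])}
{'mtx': array([[362.15249447,   0.        , 318.11977214],
       [  0.        , 362.15249447, 239.45952286],
       [  0.        ,   0.        ,   1.        ]]), 'k1': -0.06780664546780077, 'hand_eye': array([[-2.92309068e-04, -9.46430015e-01, -3.22908874e-01,
         8.38757516e+01],
       [ 9.99999937e-01, -3.41374836e-04,  9.53158735e-05,
         5.79301402e-01],
       [-2.00442768e-04, -3.22908826e-01,  9.46430055e-01,
        -1.24898762e+02],
       [ 0.00000000e+00,  0.00000000e+00,  0.00000000e+00,
         1.00000000e+00]])}
```

View pics/top0.png

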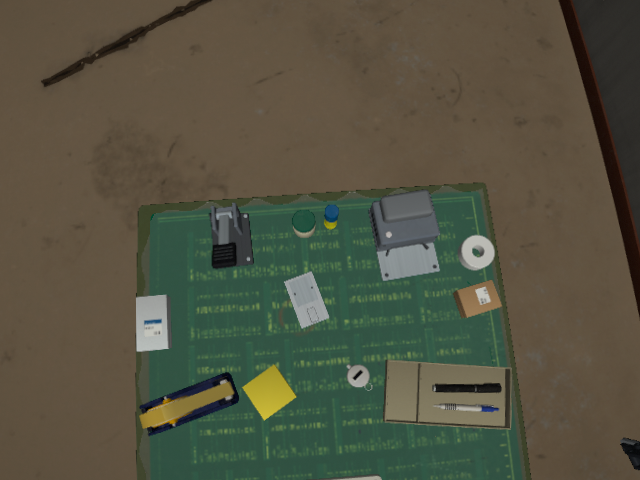

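View pics/side0.png

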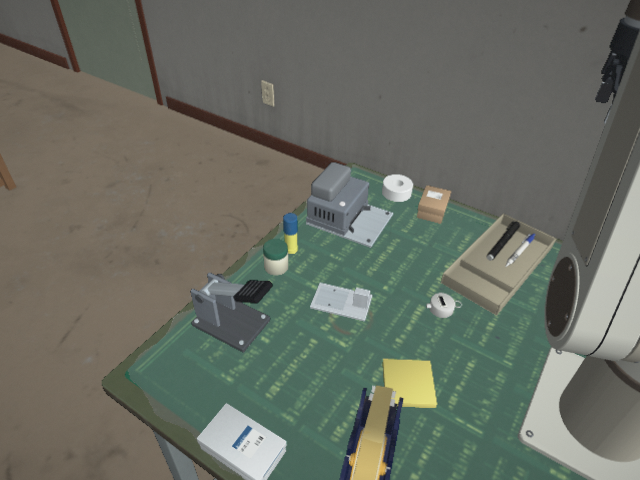

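The top view shows the carrier at about (306,300) with its lug at (312,315). The machine is at (405,235), the console at (230,235), the jar at (304,222) and the glue stick at (331,215).

```bash
cat > h.py <<'E'
import numpy as np,cv2
from workcell import *
def rays(n,uv,T=None):
    c=camera_info(n);K=c["mtx"];uv=np.atleast_2d(np.float64(uv))
    # k1 model = standard OpenCV radial k1
    s=cv2.undistortPoints(uv.reshape(-1,1,2),K,np.array([c["k1"],0,0,0.]))[:,0]
    d=np.c_[s,np.ones(len(s))]
    T=c["T"] if T is None else T
    return T[:3,3],d@T[:3,:3].T
def onplane(n,uv,z,T=None):
    o,d=rays(n,uv,T);return o+d*((z-o[2])/d[:,2])[:,None]
def bydepth(n,uv,D,T=None):
    o,d=rays(n,uv,T);uv=np.int32(np.round(np.atleast_2d(uv)));return o+d*D[uv[:,1],uv[:,0]][:,None]
def wristT(s):
    T=np.eye(4);T[:3,:3]=cv2.Rodrigues(s["tcp_rot"])[0];T[:3,3]=s["tool_pos"];return T@camera_info("wrist")["hand_eye"]
E
python3 - <<'E'
from h import *
p=np.load("pics/top0rgb.npy");c=p[180:340,190:450,::-1]
cv2.imwrite("pics/top0c.png",cv2.resize(c,None,fx=3,fy=3,interpolation=cv2.INTER_CUBIC))
D=np.load("pics/top0.npy")
for n,u in dict(table=(350,330),slab=(300,285),lug=(312,315),head=(408,205),bed=(405,262),jar=(304,218),glue=(331,210),pad=(224,255)).items(): print(n,bydepth("top",u,D).round(1))
# height map from depth
ys,xs=np.mgrid[180:340,190:450];uv=np.c_[xs.ravel(),ys.ravel()]
P=bydepth("top",uv,D)
hsv=cv2.cvtColor(p,cv2.COLOR_RGB2HSV)[180:340,190:450].reshape(-1,3)
m=(hsv[:,1]<60)&(hsv[:,2]>110)&(uv[:,0]>275)&(uv[:,0]<335)&(uv[:,1]>262)
pts=uv[m]; print(len(pts),cv2.minAreaRect(onplane("top",pts,8)[:,:2].astype(np.float32)))
l=m&(P[:,2]>30);print("lug",l.sum(),P[l].mean(0),cv2.minAreaRect(P[l][:,:2].astype(np.float32)))
E
```

```text
table [[364.8 -60.3   3.6]]
slab [[460.   31.9   8.9]]
lug [[396.3  12.1  41.9]]
head [[ 582.4 -181.8  101.5]]
bed [[ 491.3 -182.8   10.3]]
jar [[585.4  14.8  52.3]]
glue [[587.6 -37.6  85.5]]
pad [[506.  161.  121.4]]
1527 ((431.3509826660156, 21.640926361083984), (101.2524185180664, 60.073265075683594), 17.00882339477539)
lug 107 [392.08761692  11.02145353 108.27536577] ((367.6695556640625, 7.536685943603516), (86.86668395996094, 17.705032348632812), 6.641219615936279)
```

View pics/top0c.png

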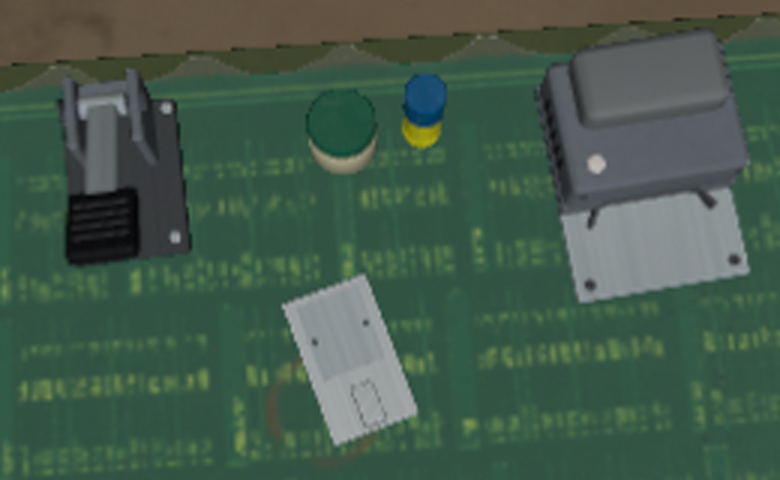

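The crop shows the lug at the near end of the carrier and the slot facing the robot. The bed's front corners are at about (383,281) and (439,271) in the full picture.

```bash
python3 - <<'E'
from h import *
for n,box in(("top",(370,235,445,285)),("side",(330,195,400,250))):
    p=np.load(f"pics/{n}0rgb.npy");x0,y0,x1,y1=box
    hsv=cv2.cvtColor(p,cv2.COLOR_RGB2HSV)
    m=np.zeros(p.shape[:2],np.uint8);m[y0:y1,x0:x1]=((hsv[...,1]<60)&(hsv[...,2]>125))[y0:y1,x0:x1]
    cs,_=cv2.findContours(m,0,1);c=max(cs,key=cv2.contourArea)
    W=onplane(n,c[:,0],8)[:,:2].astype(np.float32)
    h=cv2.convexHull(W);a=cv2.approxPolyDP(h,4,True)[:,0];print(n,a.round(1).tolist(),cv2.minAreaRect(W))
# console: paddle at start, black mask
p=np.load("pics/top0rgb.npy")
x0,y0,x1,y1=205,235,240,272
m=np.zeros(p.shape[:2],np.uint8);m[y0:y1,x0:x1]=(p.max(2)<38)[y0:y1,x0:x1]
cs,_=cv2.findContours(m,0,1);c=max(cs,key=cv2.contourArea)
W=onplane("top",c[:,0],119)[:,:2].astype(np.float32);print("pad top",cv2.minAreaRect(W))
# base plate screws + cheeks tops from the crop
f=lambda u:(190+u[0]/3,180+u[1]/3)
print("base corners", onplane("top",[f(u) for u in[(190,250),(175,101),(70,265)]],12).round(1).tolist())
print("cheek tops front/back",onplane("top",[f(u) for u in[(77,152),(66,80),(152,158),(132,72)]],76).round(1).tolist())
print("jar",onplane("top",f((342,122)),55).round(1),"glue",onplane("top",f((426,92)),86).round(1))
E
```

```text
top [[524.9000244140625, -245.5], [516.5, -128.5], [458.29998779296875, -134.6999969482422], [470.20001220703125, -250.6999969482422]] ((493.4598693847656, -189.77830505371094), (60.95968246459961, 118.36741638183594), 5.517542362213135)
side [[600.9000244140625, -235.8000030517578], [600.0999755859375, -205.3000030517578], [541.2000122070312, -117.0], [456.29998779296875, -128.39999389648438], [467.5, -250.60000610351562], [554.5999755859375, -268.0]] ((529.9414672851562, -194.2593231201172), (137.53662109375, 151.56993103027344), 5.493021488189697)
pad top ((506.997314453125, 162.1728515625), (43.52458190917969, 43.87565231323242), 2.6383285522460938)
base corners [[509.9, 122.8, 12.0], [615.2, 129.3, 12.0], [505.2, 203.9, 12.0]]
cheek tops front/back [[565.1, 184.5, 76.0], [613.8, 190.9, 76.0], [557.8, 136.8, 76.0], [616.1, 148.0, 76.0]]
jar [[579.2  15.1  55. ]] glue [[586.  -39.4  86. ]]
```

```bash
cat >> h.py <<'E'
def plan(x,y,z,yaw,pitch=0):
    "fractions from the measured pose to tool-down pose with tool x at yaw (deg)"
    s=observe();R=cv2.Rodrigues(s["tcp_rot"])[0];c,k=np.cos(np.radians(yaw)),np.sin(np.radians(yaw))
    G=np.array([[c,k,0],[k,-c,0],[0,0,-1.]])
    d=R.T@(np.array([x,y,z])-s["tool_pos"])/120;w=cv2.Rodrigues(R.T@G)[0][:,0]/(np.pi/2)
    print("t",round(s["time"],2),"pos",s["tool_pos"].round(1),"yaw",np.degrees(np.arctan2(R[1,0],R[0,0])).round(2),"F",s["force"].round(1),"gap",round(s["finger_gap"],3))
    print("shift",d.round(3),"turn",w.round(4))
E
python3 -c "
from h import *
plan(400,-120,210,5.5)"
```

```text
t 0.1 pos [ 169.8 -469.7  247.5] yaw 19.87 F [ 0.1 -0.2  1. ] gap 1.005
shift [ 2.795 -2.088  0.317] turn [-1.200e-03  1.000e-04  1.596e-01]
```

Emit:
apply_moves([
  {"x": 0.33, "y": -0.25, "z": 0.03},
  {"x": 0.67, "y": -0.5, "z": 0.07},
  {"x": 1, "y": -0.75, "z": 0.1},
  {"x": 1, "y": -0.75, "z": 0.1},
], fingers=0)

```text
invalid input at $.plan[0]: expected keys x, y, z, wx, wy, wz
```

Emit:
apply_moves([
  {"x": 0.33, "y": -0.25, "z": 0.03},
  {"x": 0.67, "y": -0.5, "z": 0.07},
  {"x": 1, "y": -0.75, "z": 0.1},
  {"x": 1, "y": -0.75, "z": 0.1},
])

```text
invalid input at $.plan[0]: expected keys x, y, z, wx, wy, wz
```

Emit:
apply_moves([
  {"x": 0.33, "y": -0.25, "z": 0.04, "wz": 0.08},
  {"x": 0.67, "y": -0.5, "z": 0.08, "wz": 0.16},
  {"x": 0.8, "y": -0.59, "z": 0.12, "wz": 0.16},
  {"x": 0.8, "y": -0.59, "z": 0.12, "wz": 0.16},
  {"x": 0.8, "y": -0.59, "z": 0.12, "wz": 0.16},
])

```text
invalid input at $.plan[0]: expected keys x, y, z, wx, wy, wz
```

```bash
python3 - <<'E'
from h import *
plan(400,-120,210,5.5)
s=observe();T=wristT(s);p,D=capture("wrist");np.savez("pics/w1.npz",T=T,p=p,D=D)
cv2.imwrite("pics/w1.png",p[:,:,::-1])
E
```

```text
t 0.1 pos [ 169.8 -469.7  247.5] yaw 19.87 F [ 0.1 -0.2  1. ] gap 1.005
shift [ 2.795 -2.088  0.317] turn [-1.200e-03  1.000e-04  1.596e-01]
```

View pics/w1.png

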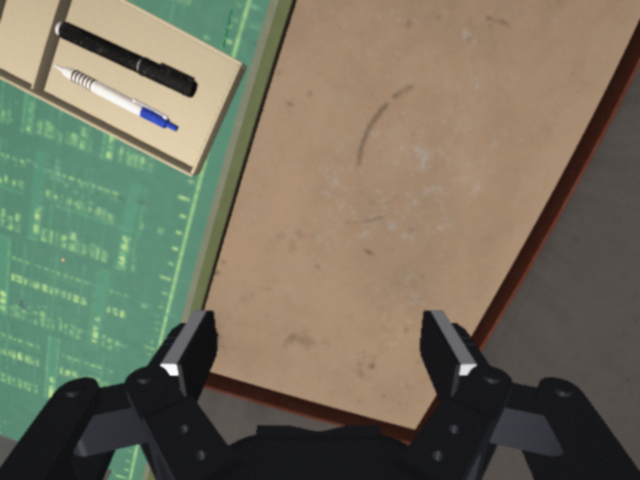

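The moves were refused because every row needs all six keys. The picture shows only the tray and the floor, so I'll resend the moves.

Emit:
apply_moves([
  {"x": 0.33, "y": -0.25, "z": 0.03, "wx": 0, "wy": 0, "wz": 0},
  {"x": 0.67, "y": -0.5, "z": 0.07, "wx": 0, "wy": 0, "wz": 0},
  {"x": 1, "y": -0.75, "z": 0.1, "wx": 0, "wy": 0, "wz": 0},
  {"x": 1, "y": -0.75, "z": 0.1, "wx": 0, "wy": 0, "wz": 0},
], fingers=0)

```text
time: 0.55
tool_pos: [253.8, -340.0, 235.5]
tcp_rot: [-3.089, -0.553, -0.0]
force: [-0.3, -0.6, 0.4]
finger_gap: 0.998
grip_force: 0.0
```

Emit:
apply_moves([
  {"x": 0.33, "y": -0.25, "z": 0.03, "wx": 0, "wy": 0, "wz": 0},
  {"x": 0.67, "y": -0.5, "z": 0.07, "wx": 0, "wy": 0, "wz": 0},
  {"x": 1, "y": -0.75, "z": 0.1, "wx": 0, "wy": 0, "wz": 0},
  {"x": 1, "y": -0.75, "z": 0.1, "wx": 0, "wy": 0, "wz": 0},
])

```text
time: 0.95
tool_pos: [336.5, -215.4, 223.9]
tcp_rot: [-3.09, -0.556, -0.001]
force: [-0.3, -0.2, -0.0]
finger_gap: 1.0
grip_force: 0.0
```

Emit:
apply_moves([
  {"x": 0.33, "y": -0.25, "z": 0.04, "wx": 0, "wy": 0, "wz": 0.08},
  {"x": 0.67, "y": -0.5, "z": 0.08, "wx": 0, "wy": 0, "wz": 0.16},
  {"x": 0.8, "y": -0.59, "z": 0.12, "wx": 0, "wy": 0, "wz": 0.16},
  {"x": 0.8, "y": -0.59, "z": 0.12, "wx": 0, "wy": 0, "wz": 0.16},
  {"x": 0.8, "y": -0.59, "z": 0.12, "wx": 0, "wy": 0, "wz": 0.16},
])

```text
time: 1.45
tool_pos: [400.6, -120.7, 209.6]
tcp_rot: [3.137, 0.152, -0.002]
force: [-0.3, 0.4, -0.2]
finger_gap: 0.999
grip_force: 0.0
```

```bash
python3 - <<'E'
from h import *
plan(400,-120,210,5.5)
s=observe();T=wristT(s);p,D=capture("wrist");np.savez("pics/w1.npz",T=T,p=p,D=D)
cv2.imwrite("pics/w1b.png",p[:,:,::-1])
E
```

```text
t 1.45 pos [ 400.6 -120.7  209.6] yaw 5.53 F [-0.3  0.4 -0.2] gap 0.999
shift [-0.004 -0.006 -0.003] turn [0.0003 0.0008 0.0004]
```

View pics/w1b.png

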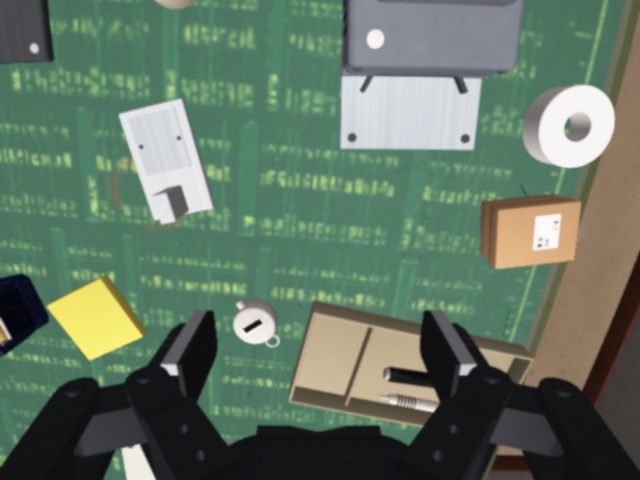

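The wrist view shows the bed's front edge from (341,149) to (475,149), with the ears at (367,84) and (461,84). The carrier's corners are near (119,113), (181,98) and (214,208), with its lug at (170,203).

```bash
python3 - <<'E'
from h import *
f=np.load("pics/w1.npz");T,p,D=f["T"],f["p"],f["D"];hsv=cv2.cvtColor(p,cv2.COLOR_RGB2HSV)
def W(box,z,vmin=140):
    x0,y0,x1,y1=box;m=np.zeros(p.shape[:2],np.uint8);m[y0:y1,x0:x1]=((hsv[...,1]<50)&(hsv[...,2]>vmin))[y0:y1,x0:x1]
    c=max(cv2.findContours(m,0,1)[0],key=cv2.contourArea)
    return cv2.convexHull(onplane("wrist",c[:,0],z,T)[:,:2].astype(np.float32))
b=W((330,78,490,160),8);print("bed",cv2.approxPolyDP(b,4,True)[:,0].round(1).tolist(),cv2.minAreaRect(b))
c=W((110,90,222,230),8,120);print("car",cv2.approxPolyDP(c,3,True)[:,0].round(1).tolist(),cv2.minAreaRect(c))
c=W((110,90,222,184),8,120);print("front part",cv2.approxPolyDP(c,3,True)[:,0].round(1).tolist())
print("ears base/tops",onplane("wrist",[(372,77),(362,91),(456,78),(467,92)],19,T)[:,:2].round(1).tolist())
print("heights",[bydepth("wrist",u,D,T)[0].round(1).tolist() for u in[(410,120),(150,150),(166,200),(300,200),(440,40)]])
print("bed screws",onplane("wrist",[(352,138),(465,139)],8,T)[:,:2].round(1).tolist())
E
```

```text
bed [[517.0999755859375, -129.1999969482422], [459.70001220703125, -134.89999389648438], [471.29998779296875, -253.1999969482422], [530.4000244140625, -247.39999389648438]] ((494.2716369628906, -191.5457000732422), (59.41194534301758, 120.53624725341797), 6.364388465881348)
car [[489.29998779296875, 4.400000095367432], [471.8999938964844, 61.70000076293945], [378.5, 34.0], [371.3999938964844, 24.600000381469727], [395.5, -23.5]] ((429.7690124511719, 18.469863891601562), (108.09651184082031, 61.85680389404297), 16.948209762573242)
front part [[489.29998779296875, 4.400000095367432], [471.8999938964844, 61.70000076293945], [412.1000061035156, 43.70000076293945], [417.3999938964844, -16.899999618530273]]
ears base/tops [[519.3, -153.5], [507.8, -146.8], [526.3, -222.1], [516.7, -233.4]]
heights [[489.5, -193.0, 5.9], [442.8, 34.3, 7.3], [406.9, 7.1, 41.3], [408.1, -103.4, 1.2], [541.8, -189.1, 70.0]]
bed screws [[469.3, -144.3], [479.0, -244.1]]
```

```bash
python3 -c "
from h import *
plan(399.3,8.3,100,16.9)"
```

```text
t 1.5 pos [ 400.3 -121.1  209.8] yaw 5.44 F [-0.8 -0.  -0. ] gap 1.0
shift [ 0.094 -1.075  0.914] turn [ 0.0002  0.0006 -0.1273]
```

Emit:
apply_moves([
  {"x": 0.04, "y": -0.35, "z": 0.1, "wx": 0, "wy": 0, "wz": -0.08},
  {"x": 0.06, "y": -0.7, "z": 0.3, "wx": 0, "wy": 0, "wz": -0.127},
  {"x": 0.09, "y": -1, "z": 0.55, "wx": 0, "wy": 0, "wz": -0.127},
  {"x": 0.09, "y": -1, "z": 0.9, "wx": 0, "wy": 0, "wz": -0.127},
  {"x": 0.09, "y": -1, "z": 0.9, "wx": 0, "wy": 0, "wz": -0.127},
  {"x": 0.09, "y": -1, "z": 0.9, "wx": 0, "wy": 0, "wz": -0.127},
])

```text
time: 2.1
tool_pos: [399.5, -0.9, 102.2]
tcp_rot: [3.108, 0.458, -0.003]
force: [0.4, 0.3, 0.3]
finger_gap: 1.0
grip_force: 0.0
```

```bash
python3 - <<'E'
from h import *
plan(399.3,8.3,30,16.9)
s=observe();T=wristT(s);p,D=capture("wrist");np.savez("pics/w2.npz",T=T,p=p,D=D)
cv2.imwrite("pics/w2.png",p[:,:,::-1])
E
```

```text
t 2.1 pos [399.5  -0.9 102.2] yaw 16.78 F [0.4 0.3 0.3] gap 1.0
shift [ 0.022 -0.074  0.602] turn [-0.0001  0.0012 -0.0014]
```

View pics/w2.png

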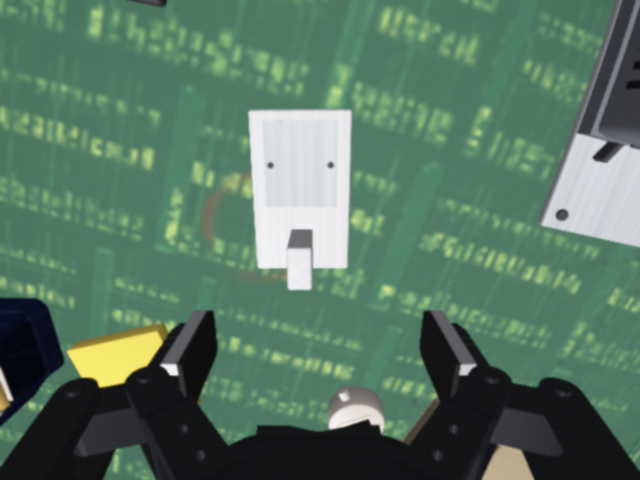

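The carrier is upright in the picture, with corners (249,111), (350,111), (347,268) and (258,268), so the tool's yaw matches. The lug's top is at about (300,268).

```bash
python3 - <<'E'
from h import *
T=np.load("pics/w2.npz")["T"]
q=onplane("wrist",[(249,110.5),(350.5,110.5),(347.5,268.5),(257.5,268.5)],8,T)[:,:2]
print(q.round(1).tolist());e=lambda a,b:(np.hypot(*(q[a]-q[b])),np.degrees(np.arctan2(*(q[a]-q[b])[::-1])))
print(e(0,1),e(0,3),e(1,2));c=q.mean(0);u=(q[0]+q[1]-q[2]-q[3]);u/=np.hypot(*u);print("centre",c,"yaw",np.degrees(np.arctan2(u[1],u[0])));l=c-35*u;print("lug",l)
print("lugtop",onplane("wrist",[(288,249),(313,249),(288,289),(312,289)],43,T).round(1).tolist())
plan(l[0],l[1],30,16.9)
E
```

```text
[[471.9, 61.8], [488.6, 5.9], [394.5, -23.2], [377.4, 33.5]]
(np.float64(58.37803313200636), np.float64(106.62106756663859)) (np.float64(98.698251216166), np.float64(16.66099225496208)) (np.float64(98.52846037525029), np.float64(17.185640644869274))
centre [433.09686042  19.51475582] yaw 16.92309061561305
lug [399.61248813   9.32668377]
lugtop [[409.8, 18.6, 43.0], [413.7, 5.7, 43.0], [386.5, 12.3, 43.0], [390.5, -0.6, 43.0]]
t 2.15 pos [400.9  -1.  103.3] yaw 16.75 F [ 1.4 -1.4  0.1] gap 1.0
shift [ 0.014 -0.086  0.611] turn [ 0.0004 -0.0008 -0.0016]
```

Emit:
apply_moves([
  {"x": 0.015, "y": -0.083, "z": 0.05, "wx": 0, "wy": 0, "wz": 0},
  {"x": 0.015, "y": -0.083, "z": 0.3, "wx": 0, "wy": 0, "wz": 0},
  {"x": 0.015, "y": -0.083, "z": 0.5, "wx": 0, "wy": 0, "wz": 0},
  {"x": 0.015, "y": -0.083, "z": 0.6, "wx": 0, "wy": 0, "wz": 0},
  {"x": 0.015, "y": -0.083, "z": 0.6, "wx": 0, "wy": 0, "wz": 0},
])

```text
time: 2.65
tool_pos: [398.5, 10.2, 29.6]
tcp_rot: [-3.107, -0.46, 0.002]
force: [-1.5, -0.7, 0.2]
finger_gap: 1.0
grip_force: 0.0
```

Emit:
apply_moves([
  {"x": 0, "y": 0, "z": 0, "wx": 0, "wy": 0, "wz": 0},
  {"x": 0, "y": 0, "z": 0, "wx": 0, "wy": 0, "wz": 0},
  {"x": 0, "y": 0, "z": 0, "wx": 0, "wy": 0, "wz": 0},
  {"x": 0, "y": 0, "z": 0, "wx": 0, "wy": 0, "wz": 0},
  {"x": 0, "y": 0, "z": 0, "wx": 0, "wy": 0, "wz": 0},
  {"x": 0, "y": 0, "z": 0, "wx": 0, "wy": 0, "wz": 0},
  {"x": 0, "y": 0, "z": 0, "wx": 0, "wy": 0, "wz": 0},
  {"x": 0, "y": 0, "z": 0, "wx": 0, "wy": 0, "wz": 0},
], fingers=1, squeeze=60)

```text
time: 3.45
tool_pos: [399.4, 10.3, 30.5]
tcp_rot: [3.107, 0.461, 0.002]
force: [-1.0, -0.5, 5.9]
finger_gap: 0.155
grip_force: 59.7
```

```bash
python3 -c "
from h import *
plan(400,9,60,16.9)"
```

```text
t 3.45 pos [399.4  10.3  30.5] yaw 16.89 F [-1.  -0.5  5.9] gap 0.155
shift [ 0.002  0.012 -0.246] turn [ 0.0004 -0.0007 -0.0001]
```

Emit:
apply_moves([
  {"x": 0, "y": 0, "z": -0.1, "wx": 0, "wy": 0, "wz": 0},
  {"x": 0, "y": 0, "z": -0.25, "wx": 0, "wy": 0, "wz": 0},
  {"x": -0.1, "y": 0.2, "z": -0.27, "wx": 0, "wy": 0, "wz": 0.03},
  {"x": -0.2, "y": 0.5, "z": -0.27, "wx": 0, "wy": 0, "wz": 0.06},
  {"x": -0.25, "y": 0.8, "z": -0.27, "wx": 0, "wy": 0, "wz": 0.09},
  {"x": -0.25, "y": 0.95, "z": -0.27, "wx": 0, "wy": 0, "wz": 0.125},
  {"x": -0.25, "y": 0.95, "z": -0.27, "wx": 0, "wy": 0, "wz": 0.125},
])

```text
time: 4.15
tool_pos: [403.9, -109.4, 62.2]
tcp_rot: [3.137, 0.149, 0.001]
force: [0.5, -0.1, -1.6]
finger_gap: 0.157
grip_force: 59.0
```

```bash
python3 -c "
from h import *
plan(413,-199,58,5.6)"
```

```text
t 4.15 pos [ 403.9 -109.4   62.2] yaw 5.42 F [ 0.5 -0.1 -1.6] gap 0.157
shift [0.005 0.751 0.036] turn [ 0.0004 -0.0005 -0.002 ]
```

Emit:
apply_moves([
  {"x": 0, "y": 0.3, "z": 0.03, "wx": 0, "wy": 0, "wz": -0.001},
  {"x": 0, "y": 0.6, "z": 0.03, "wx": 0, "wy": 0, "wz": -0.001},
  {"x": 0, "y": 0.75, "z": 0.03, "wx": 0, "wy": 0, "wz": -0.001},
  {"x": 0, "y": 0.75, "z": 0.03, "wx": 0, "wy": 0, "wz": -0.001},
  {"x": 0, "y": 0.75, "z": 0.03, "wx": 0, "wy": 0, "wz": -0.001},
  {"x": 0, "y": 0.75, "z": 0.03, "wx": 0, "wy": 0, "wz": -0.001},
])

```text
time: 4.75
tool_pos: [411.4, -195.5, 58.3]
tcp_rot: [-3.136, -0.16, 0.002]
force: [-1.2, 0.3, -1.9]
finger_gap: 0.156
grip_force: 59.3
```

```bash
python3 - <<'E'
from h import *
plan(413,-199,58,5.6)
s=observe();T=wristT(s);p,D=capture("wrist");np.savez("pics/w3.npz",T=T,p=p,D=D)
cv2.imwrite("pics/w3.png",cv2.resize(p[0:300,160:560,::-1],None,fx=2,fy=2,interpolation=cv2.INTER_CUBIC))
E
```

```text
t 4.75 pos [ 411.4 -195.5   58.3] yaw 5.84 F [-1.2  0.3 -1.9] gap 0.156
shift [0.01  0.031 0.002] turn [-0.0009  0.0009  0.0027]
```

View pics/w3.png

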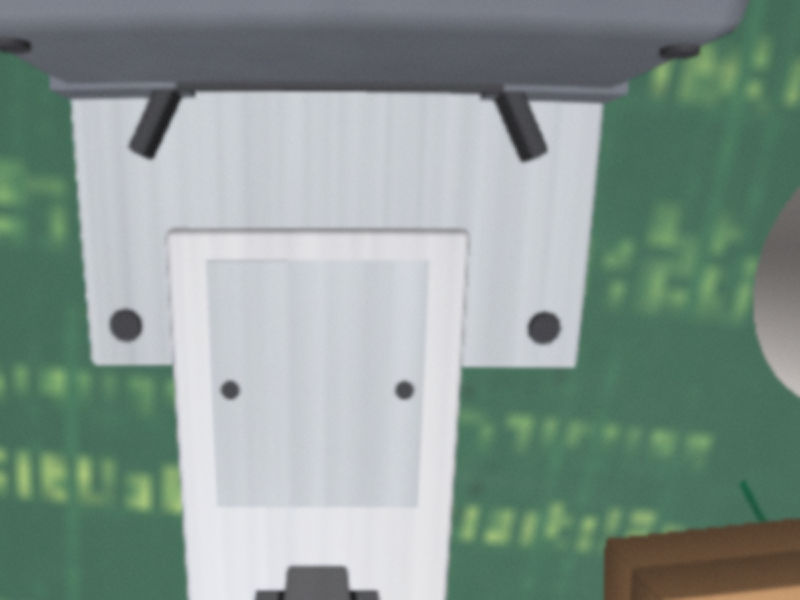

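The carrier's front corners are at crop (168,232) and (468,232). The bed screws are at (126,325) and (544,328), and the ears' inner ends at about (180,95) and (497,95).

```bash
python3 - <<'E'
from h import *
T=np.load("pics/w3.npz")["T"]
o=lambda l,z:onplane("wrist",[(160+(a-.5)/2,(b-.5)/2) for a,b in l],z,T)[:,:2]
def mid(n,q):
    v=q[0]-q[1];print(n,q.round(1).tolist(),"mid",q.mean(0).round(1),"len",np.hypot(*v).round(1),"yaw",np.degrees(np.arctan2(-v[0],v[1])).round(2))
mid("slab front",o([(168,232),(468,232)],35.5))
mid("slab lower",o([(186,560),(449,560)],35.5))
mid("pocket screws",o([(230,390),(404,390)],35.5))
mid("bed front",o([(93,364),(577,367)],8))
mid("screws",o([(126,325),(544,328)],8))
mid("bed rear",o([(73,98),(603,102)],8))
mid("ears in",o([(183,92),(493,94)],19));mid("ears out",o([(142,157),(537,160)],19))
E
```

```text
slab front [[492.6, -158.5], [498.5, -216.6]] mid [ 495.5 -187.5] len 58.4 yaw 5.83
slab lower [[422.8, -165.2], [428.8, -223.9]] mid [ 425.8 -194.5] len 59.1 yaw 5.86
pocket screws [[462.5, -172.6], [466.2, -208.4]] mid [ 464.3 -190.5] len 36.0 yaw 5.84
bed front [[459.5, -136.0], [470.9, -253.8]] mid [ 465.2 -194.9] len 118.4 yaw 5.51
screws [[469.8, -143.9], [479.3, -243.8]] mid [ 474.6 -193.8] len 100.4 yaw 5.47
bed rear [[518.9, -130.5], [530.3, -247.7]] mid [ 524.6 -189.1] len 117.8 yaw 5.53
ears in [[520.5, -157.0], [526.7, -220.7]] mid [ 523.6 -188.8] len 64.0 yaw 5.59
ears out [[507.0, -149.0], [515.1, -232.1]] mid [ 511.1 -190.6] len 83.5 yaw 5.51
```

Emit:
apply_moves([
  {"x": 0, "y": 0.037, "z": 0, "wx": 0, "wy": 0, "wz": 0.0035},
  {"x": 0, "y": 0.037, "z": 0.08, "wx": 0, "wy": 0, "wz": 0.0035},
  {"x": 0, "y": 0.037, "z": 0.14, "wx": 0, "wy": 0, "wz": 0.0035},
  {"x": 0, "y": 0.037, "z": 0.146, "wx": 0, "wy": 0, "wz": 0.0035},
  {"x": 0, "y": 0.037, "z": 0.146, "wx": 0, "wy": 0, "wz": 0.0035},
  {"x": 0, "y": 0.037, "z": 0.146, "wx": 0, "wy": 0, "wz": 0.0035},
])

```text
time: 5.4
tool_pos: [412.6, -201.4, 41.1]
tcp_rot: [-3.138, -0.149, 0.0]
force: [0.9, 0.2, -2.7]
finger_gap: 0.157
grip_force: 59.3
```

```bash
python3 - <<'E'
from h import *
plan(413,-200,40,5.5)
s=observe();T=wristT(s);p,D=capture("wrist");np.savez("pics/w4.npz",T=T,p=p,D=D)
cv2.imwrite("pics/w4.png",cv2.resize(p[0:300,160:560,::-1],None,fx=2,fy=2,interpolation=cv2.INTER_CUBIC))
E
```

```text
t 5.4 pos [ 412.6 -201.4   41.1] yaw 5.42 F [ 0.9  0.2 -2.7] gap 0.157
shift [ 0.005 -0.011  0.009] turn [-0.0001  0.0001 -0.0009]
```

View pics/w4.png

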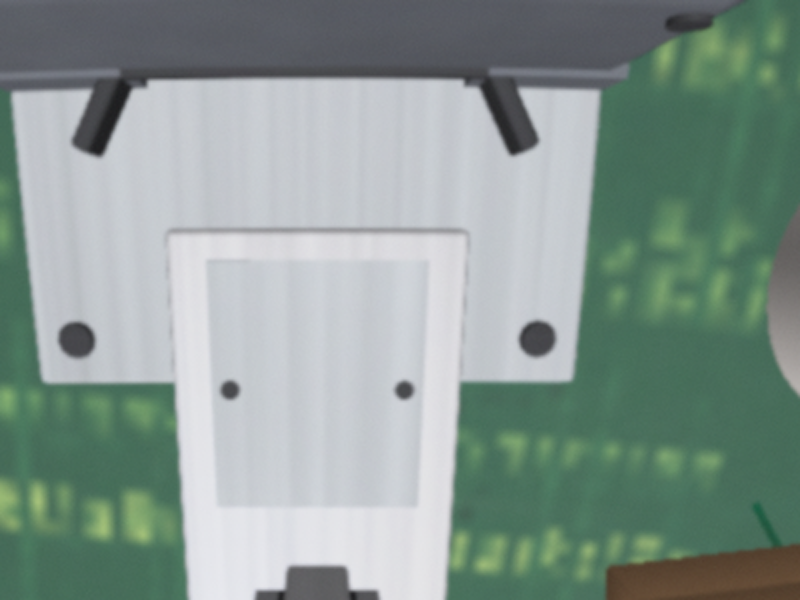

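After lowering, the slab's midline is at crop column 318 and the machine's midline at about 307, so the carrier is roughly 2 mm too far right.

```bash
python3 - <<'E'
from h import *
T=np.load("pics/w4.npz")["T"]
R=T[:3,:3]@np.linalg.inv(camera_info("wrist")["hand_eye"][:3,:3]);t=T@np.linalg.inv(camera_info("wrist")["hand_eye"])
o=lambda l,z:((onplane("wrist",[(160+(a-.5)/2,(b-.5)/2) for a,b in l],z,T)-t[:3,3])@t[:3,:3])[:,:2]
def mid(n,q):
    v=q[1]-q[0];print(n,"mid",q.mean(0).round(1),"len",np.hypot(*v).round(1),"tilt",np.degrees(np.arctan2(-v[0],v[1])).round(2))
mid("slab front",o([(168,232),(468,232)],18))
mid("slab lower",o([(186,560),(449,560)],18))
mid("bed front",o([(42,382),(574,381)],8));mid("screws",o([(77,340),(538,339)],8));mid("bed rear",o([(12,91),(602,90)],8))
mid("ears in",o([(131,78),(483,78)],19));mid("ears out",o([(88,154),(526,153)],19))
E
```

```text
slab front mid [84.6  0.7] len 58.6 tilt 0.01
slab lower mid [14.3  0.6] len 59.2 tilt 0.01
bed front mid [53.1 -1.6] len 118.4 tilt -0.08
screws mid [62.4 -1.6] len 100.6 tilt -0.09
bed rear mid [112.4  -1.5] len 118.2 tilt -0.01
ears in mid [112.1  -1.3] len 64.9 tilt 0.08
ears out mid [99.  -1.4] len 82.9 tilt -0.06
```

Emit:
apply_moves([
  {"x": 0, "y": -0.018, "z": 0.01, "wx": 0, "wy": 0, "wz": 0},
  {"x": 0.08, "y": -0.018, "z": 0.01, "wx": 0, "wy": 0, "wz": 0},
  {"x": 0.16, "y": -0.018, "z": 0.01, "wx": 0, "wy": 0, "wz": 0},
  {"x": 0.2, "y": -0.018, "z": 0.01, "wx": 0, "wy": 0, "wz": 0},
  {"x": 0.25, "y": -0.018, "z": 0.01, "wx": 0, "wy": 0, "wz": 0},
  {"x": 0.3, "y": -0.018, "z": 0.01, "wx": 0, "wy": 0, "wz": 0},
  {"x": 0.36, "y": -0.018, "z": 0.01, "wx": 0, "wy": 0, "wz": 0},
  {"x": 0.36, "y": -0.018, "z": 0.01, "wx": 0, "wy": 0, "wz": 0},
])

```text
time: 6.25
tool_pos: [456.7, -195.2, 40.1]
tcp_rot: [3.138, 0.15, 0.002]
force: [-0.3, -0.4, -1.0]
finger_gap: 0.158
grip_force: 59.3
```

```bash
python3 - <<'E'
from h import *
plan(413,-200,40,5.5)
print(observe()["moment"].round(2))
s=observe();T=wristT(s);p,D=capture("wrist");np.savez("pics/w5.npz",T=T,p=p,D=D)
cv2.imwrite("pics/w5.png",cv2.resize(p[0:300,160:560,::-1],None,fx=2,fy=2,interpolation=cv2.INTER_CUBIC))
E
```

```text
t 6.25 pos [ 456.7 -195.2   40.1] yaw 5.46 F [-0.3 -0.4 -1. ] gap 0.158
shift [-0.366  0.005  0.   ] turn [ 0.0003 -0.0008 -0.0004]
[-0.02  0.04 -0.04]
```

View pics/w5.png

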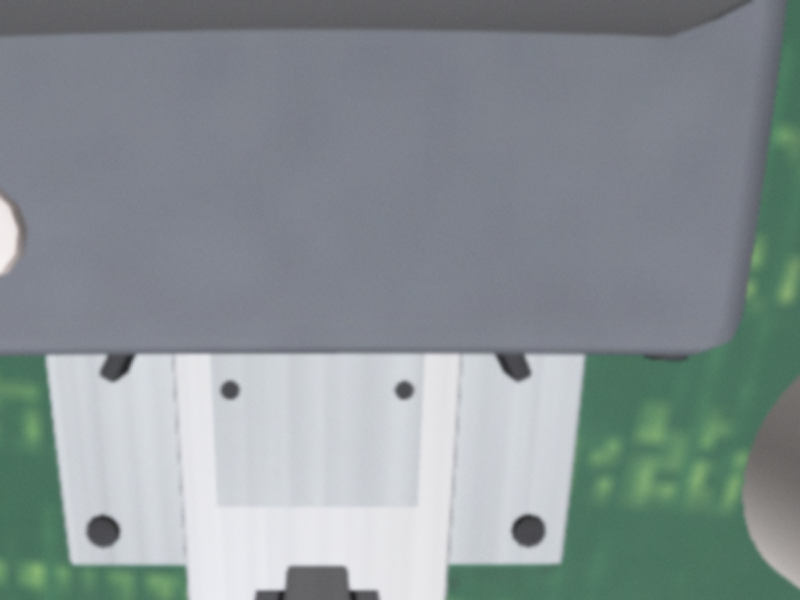

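The carrier is about 15 mm into the slot, centred (slab mid column 318, bed mid 316), and there is no contact force.

Emit:
apply_moves([
  {"x": 0.06, "y": 0, "z": 0.005, "wx": 0, "wy": 0, "wz": 0},
  {"x": 0.12, "y": 0, "z": 0.01, "wx": 0, "wy": 0, "wz": 0},
  {"x": 0.18, "y": 0, "z": 0.01, "wx": 0, "wy": 0, "wz": 0},
  {"x": 0.24, "y": 0, "z": 0.01, "wx": 0, "wy": 0, "wz": 0},
  {"x": 0.3, "y": 0, "z": 0.01, "wx": 0, "wy": 0, "wz": 0},
  {"x": 0.34, "y": 0, "z": 0.01, "wx": 0, "wy": 0, "wz": 0},
  {"x": 0.34, "y": 0, "z": 0.01, "wx": 0, "wy": 0, "wz": 0},
])

```text
time: 7.0
tool_pos: [497.0, -191.3, 38.8]
tcp_rot: [3.138, 0.15, 0.001]
force: [-0.6, 0.1, -1.7]
finger_gap: 0.151
grip_force: 59.3
```

Emit:
apply_moves([
  {"x": 0.012, "y": 0, "z": 0.003, "wx": 0, "wy": 0, "wz": 0},
  {"x": 0.024, "y": 0, "z": 0.003, "wx": 0, "wy": 0, "wz": 0},
  {"x": 0.032, "y": 0, "z": 0.003, "wx": 0, "wy": 0, "wz": 0},
  {"x": 0.032, "y": 0, "z": 0.003, "wx": 0, "wy": 0, "wz": 0},
])

```text
time: 7.4
tool_pos: [499.1, -191.1, 38.5]
tcp_rot: [3.138, 0.148, -0.002]
force: [-4.1, -0.5, 3.5]
finger_gap: 0.155
grip_force: 60.0
```

Emit:
apply_moves([
  {"x": 0.01, "y": 0, "z": 0, "wx": 0, "wy": 0, "wz": 0},
  {"x": 0.016, "y": 0, "z": 0, "wx": 0, "wy": 0, "wz": 0},
  {"x": 0.016, "y": 0, "z": 0, "wx": 0, "wy": 0, "wz": 0},
])

```text
time: 7.7
tool_pos: [499.2, -191.1, 38.5]
tcp_rot: [3.138, 0.147, -0.007]
force: [-9.3, -1.6, 7.7]
finger_gap: 0.156
grip_force: 60.8
```

Emit:
apply_moves([
  {"x": 0.01, "y": 0, "z": 0, "wx": 0, "wy": 0, "wz": 0},
  {"x": 0.016, "y": 0, "z": 0, "wx": 0, "wy": 0, "wz": 0},
  {"x": 0.016, "y": 0, "z": 0, "wx": 0, "wy": 0, "wz": 0},
])

```text
time: 8.0
tool_pos: [499.2, -191.0, 38.6]
tcp_rot: [3.138, 0.146, -0.013]
force: [-14.4, -1.5, 12.1]
finger_gap: 0.154
grip_force: 61.4
```

Emit:
apply_moves([
  {"x": -0.022, "y": 0, "z": 0, "wx": 0, "wy": 0, "wz": 0},
  {"x": -0.022, "y": 0, "z": 0, "wx": 0, "wy": 0, "wz": 0},
])

```text
time: 8.2
tool_pos: [499.2, -191.1, 38.5]
tcp_rot: [3.138, 0.148, -0.004]
force: [-6.6, -0.9, 5.9]
finger_gap: 0.153
grip_force: 60.4
```

Emit:
apply_moves([
  {"x": 0, "y": 0, "z": 0, "wx": 0, "wy": 0, "wz": 0},
  {"x": 0, "y": 0, "z": 0, "wx": 0, "wy": 0, "wz": 0},
  {"x": 0, "y": 0, "z": 0, "wx": 0, "wy": 0, "wz": 0},
  {"x": 0, "y": 0, "z": 0, "wx": 0, "wy": 0, "wz": 0},
  {"x": 0, "y": 0, "z": 0, "wx": 0, "wy": 0, "wz": 0},
  {"x": 0, "y": 0, "z": 0, "wx": 0, "wy": 0, "wz": 0},
], fingers=0.5)

```text
time: 8.8
tool_pos: [501.2, -190.8, 38.4]
tcp_rot: [-3.138, -0.149, -0.0]
force: [0.1, 0.7, -0.1]
finger_gap: 0.501
grip_force: 0.0
```

```bash
python3 - <<'E'
from h import *
plan(460,-195,150,5.5)
s=observe();T=wristT(s);p,D=capture("wrist");np.savez("pics/w6.npz",T=T,p=p,D=D)
E
```

```text
t 8.8 pos [ 501.2 -190.8   38.4] yaw 5.43 F [ 0.1  0.7 -0.1] gap 0.501
shift [-0.345  0.003 -0.93 ] turn [-0.     -0.0001 -0.0007]
```

Emit:
apply_moves([
  {"x": 0, "y": 0, "z": -0.1, "wx": 0, "wy": 0, "wz": 0},
  {"x": 0, "y": 0, "z": -0.3, "wx": 0, "wy": 0, "wz": 0},
  {"x": 0, "y": 0, "z": -0.7, "wx": 0, "wy": 0, "wz": 0},
  {"x": -0.35, "y": 0, "z": -0.95, "wx": 0, "wy": 0, "wz": 0},
  {"x": -0.7, "y": 0, "z": -1, "wx": 0, "wy": 0, "wz": 0},
  {"x": -0.7, "y": 0, "z": -1, "wx": 0, "wy": 0, "wz": 0},
  {"x": -0.7, "y": 0, "z": -1, "wx": 0, "wy": 0, "wz": 0},
], fingers=0.5)

```text
time: 9.55
tool_pos: [417.2, -199.1, 159.8]
tcp_rot: [3.137, 0.147, 0.004]
force: [0.5, 0.5, 0.5]
finger_gap: 0.503
grip_force: 0.0
```

```bash
python3 - <<'E'
from h import *
plan(410,160,210,3.2)
s=observe();T=wristT(s);p,D=capture("wrist");np.savez("pics/w7.npz",T=T,p=p,D=D)
cv2.imwrite("pics/w7.png",cv2.resize(p[0:300,160:560,::-1],None,fx=2,fy=2,interpolation=cv2.INTER_CUBIC))
E
```

```text
t 9.55 pos [ 417.2 -199.1  159.8] yaw 5.36 F [0.5 0.5 0.5] gap 0.503
shift [ 0.221 -2.984 -0.421] turn [ 0.0007 -0.0014  0.024 ]
```

View pics/w7.png

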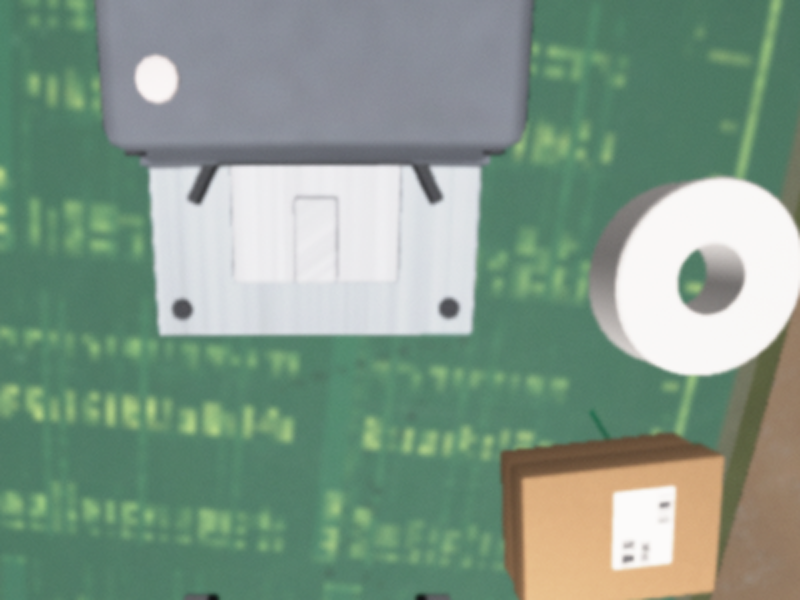

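The carrier sits straight on the bed. Its rear edge is at crop row 282 and the bed's front edge at row 335.

```bash
python3 - <<'E'
from h import *
T=np.load("pics/w7.npz")["T"];t=T@np.linalg.inv(camera_info("wrist")["hand_eye"])
o=lambda l,z:((onplane("wrist",[(160+(a-.5)/2,(b-.5)/2) for a,b in l],z,T)-t[:3,3])@t[:3,:3])[:,:2].round(1).tolist()
print("slab rear",o([(233,282),(399,282)],16),"bottom",o([(233,282),(399,282)],8),"bed front",o([(160,335),(472,335)],8),"screws",o([(182,309),(449,308)],8),"mouth",o([(233,164),(399,164)],16))
E
```

```text
slab rear [[67.6, -29.8], [67.5, 30.1]] bottom [[67.1, -30.7], [67.0, 31.0]] bed front [[47.6, -59.1], [47.6, 59.5]] screws [[57.3, -50.2], [57.6, 50.1]] mouth [[107.5, -28.5], [107.5, 28.9]]
```

Emit:
apply_moves([
  {"x": 0.05, "y": -0.35, "z": -0.1, "wx": 0, "wy": 0, "wz": 0.01},
  {"x": 0.08, "y": -0.7, "z": -0.2, "wx": 0, "wy": 0, "wz": 0.024},
  {"x": 0.08, "y": -1, "z": -0.4, "wx": 0, "wy": 0, "wz": 0.024},
  {"x": 0.08, "y": -1, "z": -0.42, "wx": 0, "wy": 0, "wz": 0.024},
], fingers=1)

```text
time: 10.0
tool_pos: [417.6, -75.1, 211.1]
tcp_rot: [-3.139, -0.099, -0.006]
force: [1.1, -0.0, -1.5]
finger_gap: -0.005
grip_force: 0.0
```

Emit:
apply_moves([
  {"x": 0.0, "y": -0.35, "z": 0, "wx": 0, "wy": 0, "wz": 0},
  {"x": 0.03, "y": -0.7, "z": 0, "wx": 0, "wy": 0, "wz": 0},
  {"x": 0.05, "y": -1, "z": 0, "wx": 0, "wy": 0, "wz": 0},
  {"x": 0.05, "y": -1, "z": 0, "wx": 0, "wy": 0, "wz": 0},
])

```text
time: 10.4
tool_pos: [416.4, 33.3, 208.5]
tcp_rot: [-3.13, -0.118, 0.001]
force: [0.1, -0.2, 0.5]
finger_gap: 0.001
grip_force: 0.0
```

Emit:
apply_moves([
  {"x": 0.0, "y": -0.35, "z": 0, "wx": 0, "wy": 0, "wz": 0},
  {"x": 0.0, "y": -0.7, "z": 0, "wx": 0, "wy": 0, "wz": 0},
  {"x": 0.0, "y": -1, "z": 0, "wx": 0, "wy": 0, "wz": 0},
  {"x": 0.0, "y": -1, "z": 0, "wx": 0, "wy": 0, "wz": 0},
  {"x": 0.0, "y": -1, "z": 0, "wx": 0, "wy": 0, "wz": 0},
])

```text
time: 10.9
tool_pos: [417.7, 66.5, 209.8]
tcp_rot: [-3.088, -0.196, 0.006]
force: [-0.7, 0.0, -0.1]
finger_gap: 0.002
grip_force: 0.0
```

```bash
python3 - <<'E'
from h import *
plan(410,160,210,3.2)
s=observe();T=wristT(s);p,D=capture("wrist");np.savez("pics/w8.npz",T=T,p=p,D=D)
# black paddle
c0=camera_info("wrist");g=np.array([507,162,119.])
q=(np.linalg.inv(T)@np.r_[g,1])[:3];u=c0["mtx"]@(q/q[2]);u=u[:2].round().astype(int);print("expected px",u)
x0,y0,x1,y1=u[0]-90,max(0,u[1]-70),u[0]+90,u[1]+70
for th in(30,40,50):
    m=np.zeros(p.shape[:2],np.uint8);m[y0:y1,x0:x1]=(p.max(2)<th)[y0:y1,x0:x1]
    c=max(cv2.findContours(m,0,1)[0],key=cv2.contourArea);print(th,cv2.boundingRect(c),cv2.minAreaRect(c))
P=lambda uv:bydepth("wrist",uv,D,T).round(1).tolist()
print("paddle depth row",P([(u[0]+i,u[1]) for i in range(-40,41,10)]))
print("col",P([(u[0],u[1]+i) for i in range(-60,61,15)]))
E
```

```text
t 10.9 pos [417.7  66.5 209.8] yaw 7.26 F [-0.7  0.  -0.1] gap 0.002
shift [ 0.035 -0.78   0.035] turn [-0.0302  0.0018  0.0451]
expected px [176  84]
30 (144, 44, 82, 80) ((185.729736328125, 79.37837982177734), (72.67855834960938, 77.98129272460938), 8.972625732421875)
40 (144, 43, 82, 82) ((184.49087524414062, 83.06694030761719), (74.04203796386719, 85.1213150024414), 7.765166282653809)
50 (143, 43, 83, 83) ((184.60699462890625, 82.94758605957031), (74.8046646118164, 86.03856658935547), 7.594643592834473)
paddle depth row [[509.0, 251.5, 1.6], [509.9, 242.0, 1.9], [507.7, 175.2, 120.0], [508.2, 168.6, 121.3], [508.8, 162.8, 121.2], [502.0, 70.7, 334.5], [510.0, 151.4, 120.7], [510.6, 145.6, 120.7], [511.4, 141.1, 117.0]]
col [[543.4, 172.4, 101.3], [534.3, 169.5, 107.2], [525.5, 167.1, 112.2], [517.1, 165.2, 116.2], [508.8, 162.8, 121.2], [500.7, 161.4, 124.2], [492.6, 160.2, 126.7], [473.9, 213.6, 2.0], [460.3, 213.7, 1.4]]
```

```bash
python3 -c "
from h import *
print(observe()['joint_pos'].round(3))"
```

```text
[ 0.126  0.112 -0.256  1.203  0.047  3.141]
```

The carrier is home: its rear edge is 20 mm behind the bed's front edge, as it should be. Joint 6 has hit its range limit, so I'll press with a larger yaw.

```bash
python3 -c "
from h import *
plan(499,162,175,28)"
```

```text
t 10.95 pos [417.7  66.5 209.8] yaw 7.26 F [-0.6  0.1  0.8] gap 0.005
shift [ 0.773 -0.689  0.322] turn [-0.03   -0.0048 -0.2304]
```

Emit:
apply_moves([
  {"x": 0, "y": 0, "z": 0, "wx": -0.01, "wy": 0, "wz": -0.08},
  {"x": 0, "y": 0, "z": 0, "wx": -0.03, "wy": -0.005, "wz": -0.16},
  {"x": 0, "y": 0, "z": 0, "wx": -0.03, "wy": -0.005, "wz": -0.23},
  {"x": 0, "y": 0, "z": 0, "wx": -0.03, "wy": -0.005, "wz": -0.23},
  {"x": 0, "y": 0, "z": 0, "wx": -0.03, "wy": -0.005, "wz": -0.23},
])

```text
time: 11.45
tool_pos: [417.5, 66.5, 209.9]
tcp_rot: [-3.049, -0.756, 0.001]
force: [-0.1, -0.6, 0.3]
finger_gap: -0.0
grip_force: 0.0
```

```bash
python3 -c "
from h import *
plan(499,162,175,28);print(observe()['joint_pos'].round(3))"
```

```text
t 11.45 pos [417.5  66.5 209.9] yaw 27.83 F [-0.1 -0.6  0.3] gap -0.0
shift [ 0.973 -0.387  0.29 ] turn [-0.0001  0.0002 -0.0018]
[ 0.158  0.111 -0.256  1.204 -0.     2.814]
```

Emit:
apply_moves([
  {"x": 0.3, "y": -0.15, "z": 0, "wx": 0, "wy": 0, "wz": 0},
  {"x": 0.6, "y": -0.3, "z": 0, "wx": 0, "wy": 0, "wz": 0},
  {"x": 0.9, "y": -0.38, "z": 0.1, "wx": 0, "wy": 0, "wz": 0},
  {"x": 0.97, "y": -0.387, "z": 0.29, "wx": 0, "wy": 0, "wz": 0},
  {"x": 0.97, "y": -0.387, "z": 0.29, "wx": 0, "wy": 0, "wz": 0},
  {"x": 0.97, "y": -0.387, "z": 0.29, "wx": 0, "wy": 0, "wz": 0},
])

```text
time: 12.05
tool_pos: [497.5, 161.8, 174.5]
tcp_rot: [3.049, 0.758, -0.005]
force: [-0.1, 0.4, 0.4]
finger_gap: 0.003
grip_force: 0.0
```

```bash
python3 - <<'E'
from h import *
plan(499,162,95,28)
# check tip over paddle in top and side depth
for n in("top","side"):
    p,D=capture(n);np.savez(f"pics/{n}9.npz",p=p,D=D)
    H,W=D.shape;vs,us=np.mgrid[0:H,0:W];uv=np.c_[us.ravel(),vs.ravel()];P=bydepth(n,uv,D)
    col=p.reshape(-1,3).max(1)
    m=(abs(P[:,0]-505)<45)&(abs(P[:,1]-162)<26)&(P[:,2]>90)&(P[:,2]<137)&(D.ravel()>0)
    print(n,m.sum())
    if m.sum()>30:
        Q=P[m];print(np.percentile(Q,[1,50,99],axis=0).round(1).tolist());a,b=np.polyfit(Q[:,0],Q[:,2],1);print("slope",a,"z at 509",a*509+b)
E
```

```text
t 12.05 pos [497.5 161.8 174.5] yaw 27.92 F [-0.1  0.4  0.4] gap 0.003
shift [0.014 0.004 0.663] turn [-0.0003  0.002  -0.0009]
top 249
[[484.2, 141.2, 105.9], [497.8, 151.7, 124.1], [535.2, 169.0, 130.3]]
slope -0.38131977994593147 z at 509 119.44706827420958
side 747
[[484.6, 142.4, 95.3], [507.6, 168.5, 119.4], [549.0, 185.5, 129.3]]
slope -0.42810991939940984 z at 509 117.9679841199268
```

Emit:
apply_moves([
  {"x": 0.01, "y": 0, "z": 0.12, "wx": 0, "wy": 0, "wz": 0},
  {"x": 0.01, "y": 0, "z": 0.2, "wx": 0, "wy": 0, "wz": 0},
  {"x": 0.01, "y": 0, "z": 0.27, "wx": 0, "wy": 0, "wz": 0},
  {"x": 0.01, "y": 0, "z": 0.33, "wx": 0, "wy": 0, "wz": 0},
  {"x": 0.01, "y": 0, "z": 0.39, "wx": 0, "wy": 0, "wz": 0},
  {"x": 0.01, "y": 0, "z": 0.45, "wx": 0, "wy": 0, "wz": 0},
  {"x": 0.01, "y": 0, "z": 0.51, "wx": 0, "wy": 0, "wz": 0},
  {"x": 0.01, "y": 0, "z": 0.57, "wx": 0, "wy": 0, "wz": 0},
  {"x": 0.01, "y": 0, "z": 0.62, "wx": 0, "wy": 0, "wz": 0},
  {"x": 0.01, "y": 0, "z": 0.62, "wx": 0, "wy": 0, "wz": 0},
])

```text
time: 13.15
tool_pos: [498.8, 162.9, 99.6]
tcp_rot: [-3.048, -0.76, 0.003]
force: [-2.7, 0.6, 4.1]
finger_gap: 0.002
grip_force: 1.8
```

```bash
cat > lev.py <<'E'
from h import *
plan(499,162,93,28)
for n in("top","side"):
    p,D=capture(n);np.savez(f"pics/{n}_l.npz",p=p,D=D)
    H,W=D.shape;vs,us=np.mgrid[0:H,0:W];uv=np.c_[us.ravel(),vs.ravel()];P=bydepth(n,uv,D)
    col=p.reshape(-1,3).max(1)
    m=(abs(P[:,0]-505)<60)&(abs(P[:,1]-162)<30)&(P[:,2]>40)&(P[:,2]<100)&(D.ravel()>0)
    # lever band: near-black paddle pixels away from the finger, and the grey arm nearer the hinge
    for nm,mm in(("paddle free end",m&(P[:,0]<485)),("paddle side",m&(abs(P[:,1]-163)>13)&(P[:,0]<520)),("arm 525-560",m&(P[:,0]>522)&(abs(P[:,1]-164)<8))):
        if mm.sum()>5: Q=P[mm];print(n,nm,mm.sum(),np.median(Q,0).round(1),np.percentile(Q[:,2],[10,50,90]).round(1),"slope",np.polyfit(Q[:,0],Q[:,2],1)[0].round(3))
E
python3 lev.py
```

```text
t 13.15 pos [498.8 162.9  99.6] yaw 28.01 F [-2.7  0.6  4.1] gap 0.002
shift [-0.002  0.008  0.055] turn [-0.0005  0.0013  0.0001]
top paddle free end 70 [479.1 148.7  82.9] [79.5 82.9 84.6] slope 0.188
top paddle side 109 [490.4 144.7  82.2] [79.1 82.2 84.4] slope -0.033
top arm 525-560 8 [562.7 158.9  77. ] [74.7 77.  78. ] slope -0.264
side paddle free end 233 [477.6 165.   82.9] [77.6 82.9 84.7] slope 0.372
side paddle side 303 [492.7 179.5  81.6] [76.7 81.6 84.2] slope -0.038
side arm 525-560 116 [551.2 167.1  79. ] [77.5 79.  80.9] slope -0.056
```

Emit:
apply_moves([
  {"x": 0, "y": 0, "z": 0.02, "wx": 0, "wy": 0, "wz": 0},
  {"x": 0, "y": 0, "z": 0.04, "wx": 0, "wy": 0, "wz": 0},
  {"x": 0, "y": 0, "z": 0.05, "wx": 0, "wy": 0, "wz": 0},
  {"x": 0, "y": 0, "z": 0.05, "wx": 0, "wy": 0, "wz": 0},
  {"x": 0, "y": 0, "z": 0.05, "wx": 0, "wy": 0, "wz": 0},
])

```text
time: 13.75
tool_pos: [499.4, 163.0, 94.6]
tcp_rot: [-3.048, -0.76, 0.001]
force: [-4.0, 0.3, 4.4]
finger_gap: -0.002
grip_force: 2.1
```

```bash
python3 lev.py; python3 - <<'E'
from h import *
# robust: upper-face plane fit per camera (RANSAC-like trim) incl. cheek-top reference
for n in("top","side"):
    f=np.load(f"pics/{n}_l.npz");D=f["D"];H,W=D.shape;vs,us=np.mgrid[0:H,0:W];P=bydepth(n,np.c_[us.ravel(),vs.ravel()],D)
    m=(P[:,0]>474)&(P[:,0]<522)&(abs(P[:,1]-163)<21)&(P[:,2]>70)&(P[:,2]<88)
    for r in((474,484),(484,494),(494,504),(504,514),(514,522),(526,545)):
        q=P[(P[:,0]>r[0])&(P[:,0]<r[1])&(abs(P[:,1]-163)<(21 if r[0]<520 else 9))&(P[:,2]>66)&(P[:,2]<88)]
        if len(q)>3:print(n,r,len(q),np.percentile(q[:,2],[50,75,90]).round(1))
    q=P[(P[:,0]>565)&(P[:,0]<612)&(abs(P[:,1]-165)<30)&(abs(P[:,1]-165)>12)&(P[:,2]>72)&(P[:,2]<82)];print("cheek",len(q),np.percentile(q[:,2],[50,75,90]).round(1) if len(q) else"")
E
```

```text
t 13.75 pos [499.4 163.   94.6] yaw 28.0 F [-4.   0.3  4.4] gap -0.002
shift [-0.006  0.006  0.013] turn [-0.0002  0.0004  0.    ]
top paddle free end 69 [478.9 148.2  77.3] [74.2 77.3 79.7] slope 0.218
top paddle side 112 [489.5 145.1  77.2] [74.4 77.2 79.4] slope 0.005
top arm 525-560 9 [562.4 158.5  76.7] [73.8 76.7 78.6] slope 0.177
side paddle free end 231 [477.6 165.6  76.7] [72.  76.7 78.6] slope 0.299
side paddle side 313 [493.6 179.2  76.6] [71.5 76.6 79.2] slope 0.013
side arm 525-560 109 [552.  166.7  76.6] [75.3 76.6 78. ] slope 0.003
top (474, 484) 48 [78.  79.  79.8]
top (484, 494) 50 [78.1 79.2 79.9]
top (494, 504) 36 [78.  79.  80.3]
top (504, 514) 16 [77.4 78.4 79. ]
cheek 126 [76.2 77.6 78.7]
side (474, 484) 177 [76.9 77.9 78.6]
side (484, 494) 147 [77.8 79.2 82.5]
side (494, 504) 67 [77.2 77.8 78.9]
side (504, 514) 55 [77.1 78.4 78.8]
side (514, 522) 53 [77.  77.8 78.5]
side (526, 545) 18 [76.2 77.3 77.5]
cheek 278 [75.5 76.6 77.5]
```

Emit:
apply_moves([
  {"x": 0, "y": 0, "z": 0.006, "wx": 0, "wy": 0, "wz": 0},
  {"x": 0, "y": 0, "z": 0.012, "wx": 0, "wy": 0, "wz": 0},
  {"x": 0, "y": 0, "z": 0.012, "wx": 0, "wy": 0, "wz": 0},
  {"x": 0, "y": 0, "z": 0.012, "wx": 0, "wy": 0, "wz": 0},
  {"x": 0, "y": 0, "z": 0.012, "wx": 0, "wy": 0, "wz": 0},
  {"x": 0, "y": 0, "z": 0.012, "wx": 0, "wy": 0, "wz": 0},
])

```text
time: 14.45
tool_pos: [499.4, 163.0, 93.1]
tcp_rot: [-3.048, -0.76, 0.001]
force: [-3.7, -0.0, 4.5]
finger_gap: 0.0
grip_force: 2.3
```

```bash
python3 lev.py
```

```text
t 14.45 pos [499.4 163.   93.1] yaw 28.0 F [-3.7 -0.   4.5] gap 0.0
shift [-0.007  0.006  0.001] turn [-0.0002  0.0003  0.    ]
top paddle free end 71 [479.2 148.4  75.4] [72.8 75.4 77.3] slope 0.193
top paddle side 112 [490.  144.9  75.9] [72.  75.9 77.9] slope 0.025
top arm 525-560 8 [562.8 158.9  75.3] [73.3 75.3 76. ] slope 0.202
side paddle free end 233 [478.  166.1  75.1] [70.6 75.1 77.1] slope 0.314
side paddle side 324 [493.  179.5  75.4] [70.2 75.4 77.8] slope 0.031
side arm 525-560 113 [552.6 166.4  76.1] [74.9 76.1 77.1] slope 0.005
```

```bash
python3 -c "
from workcell import *
print(hand_in())"
```

```text
the job is handed in; nothing more can be done
None
```

The carrier is fully home against the stop and released, the lever is held level at its middle position, and the job was handed in at about 14.5 s; no verdict came back.

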